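# Clip the coffee scoop onto the canister caddy

### The arm

A 6-joint arm with a two-finger parallel gripper is mounted at the origin on the work surface. World frame = base frame: x ahead of the robot, y to its left, z up, the work surface at z = 0. Lengths are in m, angles in rad, forces in N, time in s.
With the tool pointing down it reaches from about 0.35 to 0.85 m from the base axis. Payload 8.1 kg.
Tool frame: the origin (TCP) lies between the finger pads; the fingertips stand 14 mm ahead of it and the grasp point (between the pads) lies 5 mm behind it (robot.tcp_to_tips is the z of the fingertips in the tool frame, in m); z points along the fingers, y is the line along which they close (so a half turn about z gives the same grasp; the last joint's range is limited). The gripper opens to 93 mm and grips with 3 to 60 N. Pads are 15 mm wide; open, the fingers measure 128 mm over their backs; the gripper's body (75 mm by 188 mm) begins 65 mm behind the grasp point.
Start: joints at [1.117, 0.13, 1.488, -0, 1.523, -0.085], TCP at [0.216, 0.56, 0.233] pointing down, gripper open.
Joint ranges: [-2.96, 2.96], [-0.89, 2.26], [0.02, 2.5], [-1.34, 4.48], [0, 2.73], [-2.66, 2.66]. Speed limits (rad/s): [2.39, 2.39, 2.79, 3.14, 3.14, 3.14].

### API

Orientations are given as a rotation vector (axis times angle).
In Python, from plant import sensors, read_camera, robot gives the robot as it stands.
- The arm moves only by the shell command python3 -m inch 'ROWS' [FORCE]. ROWS is 1 to 20 rows, one to a line, with the numbers parted by commas; each row has 5 numbers: the finger opening in m, then dx, dy, dz in m, then a turn about the tool's z in rad; each row shifts and turns the commanded pose from where the row before left it, along the tool's axes as they then stand; what a row does not reach is not made up. A row lasts 1/10 s, in which the tool goes at most 0.05 m and 0.15 rad, less where a joint would pass 70% of its speed; a pose out of reach is approached as far as the arm can. The fingers move at their own pace and stop on an object; FORCE is the grip in N (left out, the last holds). Time passes only in rows, so rows that do not move let the fingers close. It prints the time, the measured TCP pose, the force, the opening and the grip force at its end. Input that does not fit is refused with a message, and nothing moves.
- sensors.read_state(): the state, without advancing time (a new reading comes with each control period).
- read_camera(name): name is "side" or "top" or "wrist"; returns a dict with "image" (420x560x3 uint8, red, green, blue), "depth" (420x560 float32, m along the optical axis (not along the pixel's ray), 0 where there is no reading), "fx", "fy", "cx", "cy" (pixels), "dist" ([k1, k2, p1, p2, k3] as OpenCV has them; the pictures are not rectified), "R" (3x3) and "t" (3): a world point X has camera coordinates R X + t. Camera axes: x right, y down, z forward; pixel columns grow to the right and rows downward; lengths in m; the calibration is good to about 2 mm. A picture is of the moment at which its call begins.
- robot.close_job(): hands the job in; it is judged then, once.
The state is a dict: "t": time; "q": joint angles; "dq": joint speeds; "joint_torque": joint torques, N m; "tool_pos": TCP position; "orientation": TCP orientation; "force": force on the tool from outside, world axes, zero at the start; "wrist_torque": the same for the moment, N m; "opening": finger opening in m; "gripper_force": force on a finger pad.
Only numpy, scipy, OpenCV 4.12 (cv2) and the standard library are available. Lean on these libraries where they do the work, as an engineer would, in place of code of your own. Each camera call takes 0.05 s, during which the arm holds its last target. There are 200 camera calls.

### The job

Pick up the coffee scoop and clip its brass snap hook onto the upright bar of the steel loop on the front of the canister caddy: press the hook's sprung gate against the bar until the bar is inside and the gate has snapped shut behind it, then tug it back gently until the loop comes visibly out of the block on its spring to see that it holds, and let go and leave the scoop clipped on with its end resting on the counter. Ease it on by feel, without ramming the loop, and leave the other things on the counter where they are.

Things in the scene. Friction and masses are not known exactly. Their poses are not given: they have to be found in the camera images.
- scoop: Coffee scoop with snap hook, lying flat, 163 mm long, 0.1-0.2 kg. Origin: underside, middle of the place to grip; x along the handle to the hook, y out of the hook's mouth, z up. In mm here: wooden handle x -45 to 15, 16 wide, z 0 to 14; steel cup at x -67, 48 across, 30 tall; brass hook at z 1 to 13: shank block x 13 to 25, y -14 to 14; spine (back of the eye) x 19 to 73, inner face at y -6.5
- nose (a point): Tip of the hook's nose, fixed to the scoop at x 50, y 12, z 7 mm of its frame. The nose is a round bar 7 mm thick that runs from here along +x to the end bend, whose inner face is at x 62.5 and outer face at 69.5. The mouth is the gap from x 25 (shank block) to here, on the +y side, shut by the gate; the eye reaches past it, under the nose, to the bend
- eye (a point): Middle of the hook's eye, fixed to the scoop at x 46, y 1, z 7 mm of its frame. Under the nose the loop's 10 mm bar has 5 mm of room in y between spine and nose. The scoop's own readings stop while it is gripped; the gate's does not
- gate (a joint): Sprung gate's angle, rad: 0 shut, to 1.1 swung inwards only (free end to the scoop's -y). Dark bar 6 mm thick, pivot at x 22, y 11 mm of the scoop, free end at x 46. Spring: 1.5 N at the free end to start, 3.5 N wide open. A bar pressed in to the spine still holds it open; it snaps shut when the scoop is then drawn back (its -x) so that the bar shifts towards the bend, under the nose
- caddy: Fixed caddy: wooden block with a steel loop on its front, behind it a board with a white canister (100 mm across, 175 high, centre x 175, y -80 mm). Origin: on the counter under the nominal place of the loop's upright bar; x from the bar to the block, y left when facing the block, z up. Block: front at x 60 mm, 44 wide, 68 high. Hook on with scoop x along caddy -y, mouth towards the block
- loop (a point): Nominal middle of the loop's upright bar, 32 mm over the caddy's origin. Loop: round steel 10 mm thick in the caddy's plane y = 0: upright bar and two level bars into the block, clear height between them 12 to 52 mm. Firm when pushed in, but its depth in the block varies: the true bar is up to 20 mm from here either way along caddy x, unseen by this reading. Over 15 N on it is ramming
- pull (a joint): How far the loop is drawn out of the block on its spring (m), towards caddy -x: 0 at rest wherever the loop is set, stop at 0.012. 2 N starts it, 4 N draws it 10 mm; it goes back by itself. It does not give when pushed. The tug has to draw it out more than 5 mm with the gate shut
- mug: Bystander: blue ceramic mug, 80 mm across, 92 mm tall, handle to its +y; origin at its underside
- candle: Bystander: amber glass jar with black cap, 68 mm across, 85 mm tall; origin at its underside
- podbox: Bystander: flat black box, 90 x 120 x 45 mm; origin at its underside
- bowl: Bystander: white bowl, 110 mm across, 50 mm tall; origin at its underside
- spoon: Bystander: wooden spoon lying flat along its own x; origin at its underside
- syrup: Bystander: green glass bottle, 60 mm across, 190 mm tall; origin at its underside
Not all that is in view belongs to the job. What is shaped like the scoop but red is not meant.

How it is judged:
On the way, in this order (a step that is already met when the one before it is completed fails the run):
1. the gate is pressed open by contact with the loop (value of joint gate above 0.4 rad and contact force between scoop and caddy above 0.5 N), for 0.05 s.
2. with the gate snapped shut, the hook tugs the loop out on its spring (value of joint gate below 0.12 rad and value of joint pull above 0.005 m and contact force between scoop and caddy above 0.5 N and contact force between the fingers and caddy below 0.5 N), for 0.1 s.
At the end, for the whole second after the job is handed in: The loop's bar is inside the hook's eye (eye centre within 30 mm of the loop's nominal bar place along the caddy's x, and 28 mm either way along its y), the gate is shut (below 0.12 rad), and the scoop is let go and at rest, its origin less than 30 mm above the counter (x of eye in the frame of caddy between -0.03 and 0.03 m and y of eye in the frame of caddy between -0.028 and 0.028 m and value of joint gate below 0.12 rad and height (world z) of scoop below 0.03 m and linear speed of scoop below 0.02 m/s); the robot touches nothing.
It fails at once if scoop and caddy pressed together with more than 15 N (contact force between scoop and caddy above 15 N).
It fails at once if the robot presses on the caddy with more than 15 N (contact force between any of the fingers, the arm and caddy above 15 N).
It fails at once if a bystander moved more than 30 mm (distance of any of mug, candle, podbox, bowl, spoon, syrup from where it was at the start of the episode above 0.03 m).
It also fails if it takes over 58 s, if anything falls off the work surface, if the arm or the gripper's body presses on something with over 40 N, if the wrist force passes 120 N, or if a joint passes its speed limit or range.

## Working session

There is one attempt and no reset: what is moved stays moved. The work goes in short steps, Python scripts to look and compute and a shell command to move; the robot and the scene stay as the last step left them, time stands still between calls to the robot, and variables do not carry over. Pictures are saved under pics/ and viewed, at most 10 in all, crops included, and the job is handed in when it is done.

```bash
mkdir -p pics; ls; cat > h.py <<'E'
import numpy as np,cv2
from plant import sensors,read_camera,robot
def ray(c,u,v):
    K=np.array([[c['fx'],0,c['cx']],[0,c['fy'],c['cy']],[0,0,1]])
    p=cv2.undistortPoints(np.array([[[u,v]]],float),K,np.array(c['dist'],float))[0,0]
    R=np.array(c['R']);t=np.array(c['t'])
    return -R.T@t, R.T@np.array([p[0],p[1],1.])
def onz(c,u,v,z):
    o,d=ray(c,u,v); return o+d*(z-o[2])/d[2]
def dep(c,u,v):
    o,d=ray(c,u,v); return o+d*float(c['depth'][int(round(v)),int(round(u))])
E
python3 - <<'E'
from h import *
for n in("top","side"):
    c=read_camera(n);cv2.imwrite(f'pics/{n}0.png',c['image'][:,:,::-1]);np.save(f'{n}0.npy',c,allow_pickle=True)
    print(n,c['R'],c['t'],c['fx'])
print(sensors.read_state())
E
```

```text
pics
top [[-0.00346171 -0.99976665  0.02132266]
 [-0.99372467  0.00105532 -0.11184885]
 [ 0.11180025 -0.02157604 -0.99349644]] [-0.0479233   0.5618162   1.08816671] 423.6947259740221
side [[ 0.94129129 -0.3372086  -0.01615774]
 [-0.21492603 -0.56166599 -0.79896065]
 [ 0.26034115  0.75552742 -0.60116621]] [-0.52135469  0.15636049  1.22459066] 449.4610593145131
{'t': 0.1, 'q': array([ 1.11656868e+00,  1.31074812e-01,  1.48915218e+00,  2.16742696e-05,
        1.52302398e+00, -8.54151212e-02]), 'dq': array([ 0.00108029, -0.00033992, -0.0023884 , -0.00194231, -0.00039588,
       -0.00012501]), 'joint_torque': array([ 7.93989311e-04, -5.61337960e+01, -4.93096590e+01,  7.70473899e-02,
        2.90251721e-02, -5.85551925e-05]), 'tool_pos': array([0.21606928, 0.5592193 , 0.23170881]), 'orientation': array([-5.75968084e-01, -3.08787153e+00,  2.50119220e-03]), 'force': array([-0.36550689,  0.66742878,  0.66481919]), 'wrist_torque': array([ 0.00493762, -0.00246654, -0.00572931]), 'gripper_force': 0.0, 'opening': 0.0928288906902046}
```

View pics/top0.png

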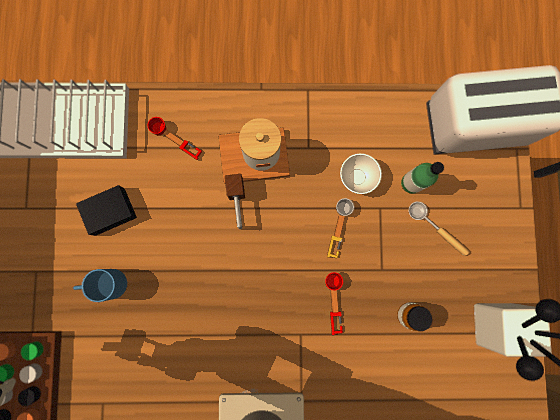

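View pics/side0.png

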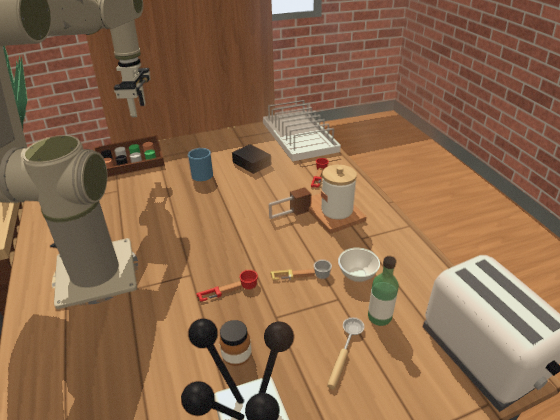

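Top view: the brass scoop is at (340,228), with its cup at (345,207) and hook at (336,245). Things it could be taken for:
- red scoop at (335,303)
- red scoop at (175,138)
- light-handled steel spoon or scoop at (440,230)

I choose the brass one at (340,228). The caddy block is at (234,187), its loop bar end at (240,228), and the canister at (260,140).

```bash
python3 - <<'E'
from h import *
c=np.load('top0.npy',allow_pickle=True).item(); s=np.load('side0.npy',allow_pickle=True).item()
f=lambda im,x,y,w,h,k:cv2.resize(im[y:y+h,x:x+w,::-1],(w*k,h*k),interpolation=cv2.INTER_CUBIC)
A=f(c['image'],310,195,65,70,6);B=f(c['image'],205,165,65,70,6)
C=f(s['image'],262,180,65,44,4)
D=f(s['image'],265,255,70,30,4)
im=np.zeros((600,790,3),np.uint8);im[:420,:390]=A;im[:420,395:785]=B;im[422:598,:260]=C;im[422:542,270:550]=D
cv2.imwrite('pics/crop0.png',im)
hsv=cv2.cvtColor(c['image'],cv2.COLOR_RGB2HSV)
# brass: yellow
m=cv2.inRange(hsv,(22,120,90),(35,255,255));m2=np.zeros_like(m);m2[195:265,310:375]=m[195:265,310:375]
ys,xs=np.nonzero(m2);print(len(xs),xs.mean(),ys.mean(),xs.min(),xs.max(),ys.min(),ys.max())
P=np.array([onz(c,x,y,.013)[:2] for x,y in zip(xs,ys)])
print(cv2.minAreaRect((P*1000).astype(np.float32)),P.mean(0))
# cup rim: grey low sat, by depth
d=c['depth']
for n,cc,box in (("top",c,(325,190,365,225)),("block",c,(215,165,260,235))):
    x0,y0,x1,y1=box
    pts=np.array([np.r_[x,y,dep(cc,x,y)] for y in range(y0,y1) for x in range(x0,x1) if cc['depth'][y,x]>0])
    hi=pts[(pts[:,4]>(.022 if n=="top" else .045))]
    print(n,len(hi),hi[:,2:].mean(0),hi[:,2:].min(0),hi[:,2:].max(0))
    if n=="block":
        print(cv2.minAreaRect((hi[hi[:,4]>.06][:,2:4]*1000).astype(np.float32)))
        for r in hi[hi[:,1]>197][::6]:print(r.round(3))
    else: print(cv2.minEnclosingCircle((hi[:,2:4]*1000).astype(np.float32)))
for u,v in((335,228),(336,245),(370,260),(240,220),(239,225)):print(dep(c,u,v))
E
```

```text
15 333.6666666666667 245.26666666666668 329 340 236 256
((486.29144287109375, -195.02423095703125), (23.13154411315918, 52.246360778808594), 76.80180358886719) [ 0.48885992 -0.19409813]
top 132 [ 0.60646912 -0.2365909   0.03341028] [ 0.56775867 -0.2768787   0.02218304] [ 0.63711374 -0.19918823  0.05269478]
((607.9010620117188, -239.4828338623047), 47.20267105102539)
block 545 [0.62888338 0.06417313 0.06641962] [0.53387165 0.00366081 0.04566586] [0.69836902 0.09235376 0.09915283]
((622.97021484375, 65.88909912109375), (78.472900390625, 164.56248474121094), 71.93437957763672)
[2.34e+02 1.98e+02 6.09e-01 6.90e-02 6.40e-02]
[2.36e+02 1.99e+02 6.06e-01 6.40e-02 6.30e-02]
[2.34e+02 2.01e+02 6.01e-01 6.90e-02 6.10e-02]
[2.36e+02 2.02e+02 5.99e-01 6.40e-02 6.20e-02]
[2.35e+02 2.04e+02 5.93e-01 6.60e-02 6.20e-02]
[2.37e+02 2.05e+02 5.91e-01 6.10e-02 5.90e-02]
[2.35e+02 2.07e+02 5.86e-01 6.60e-02 6.20e-02]
[2.37e+02 2.08e+02 5.82e-01 6.10e-02 6.60e-02]
[2.35e+02 2.10e+02 5.78e-01 6.60e-02 6.00e-02]
[2.37e+02 2.11e+02 5.75e-01 6.10e-02 6.20e-02]
[2.37e+02 2.13e+02 5.70e-01 6.10e-02 6.40e-02]
[2.39e+02 2.14e+02 5.68e-01 5.60e-02 5.80e-02]
[2.37e+02 2.16e+02 5.62e-01 6.10e-02 6.20e-02]
[2.36e+02 2.18e+02 5.57e-01 6.30e-02 6.40e-02]
[2.38e+02 2.19e+02 5.54e-01 5.80e-02 6.50e-02]
[2.37e+02 2.21e+02 5.50e-01 6.10e-02 5.90e-02]
[2.40e+02 2.22e+02 5.47e-01 5.40e-02 5.50e-02]
[2.38e+02 2.24e+02 5.42e-01 5.80e-02 6.30e-02]
[2.40e+02 2.25e+02 5.39e-01 5.30e-02 5.80e-02]
[2.39e+02 2.27e+02 5.34e-01 5.60e-02 5.80e-02]
[ 0.53621531 -0.2003247   0.00120722]
[ 0.48997976 -0.20189108  0.00318064]
[ 4.49450933e-01 -2.93783112e-01 -2.79151452e-04]
[0.55742178 0.05682779 0.01018913]
[0.53895157 0.05550458 0.06271486]
```

View pics/crop0.png

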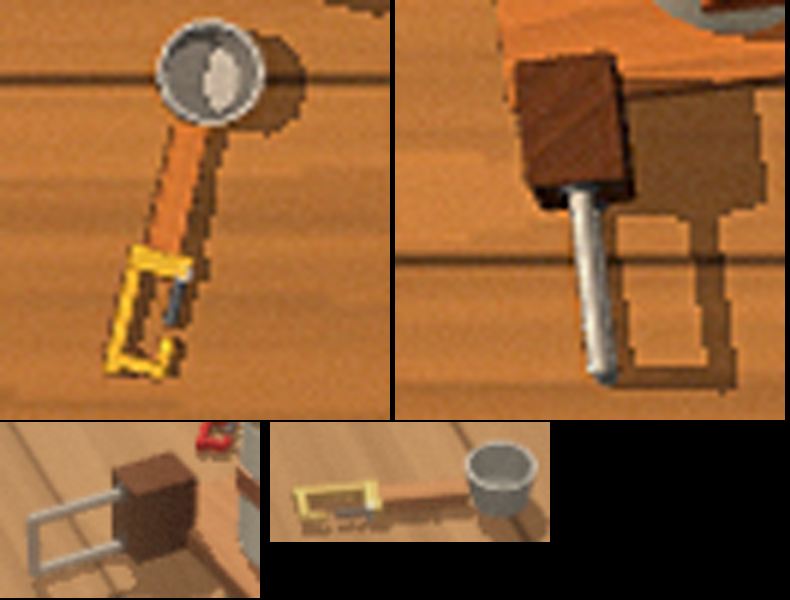

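The crop confirms brass hook, steel cup and a dark gate on the hook's right, so +y is image right. Cup rim centre is at (345.2,207). The caddy loop's upper bar runs from (236,198) to (239.5,227). Next I work out the poses.

```bash
python3 - <<'E'
from h import *
from scipy.spatial.transform import Rotation as Ro
c=np.load('top0.npy',allow_pickle=True).item(); s=np.load('side0.npy',allow_pickle=True).item()
A=lambda u,v,z:onz(c,310+u/6-.42,195+v/6-.42,z)
B=lambda u,v,z:onz(c,205+(u-395)/6-.42,165+v/6-.42,z)
cup=A(211,72,.030); sh=(A(133,248,.013)+A(192,260,.013))/2
bl,br=A(108,372,.010),A(165,377,.010)
print('cup',cup,'shank x13',sh,'bend',bl,br)
print('dist cup-shank (80)',np.linalg.norm((cup-sh)[:2]),'cup-bend',np.linalg.norm((cup-(bl+br)/2)[:2]),'(136.5)')
for q in(sh,(bl+br)/2):
    d=(q-cup)[:2];print('yaw',np.degrees(np.arctan2(d[1],d[0])))
# side view cup rim centre
S=lambda u,v,z:onz(s,265+(u-270)/4-.37,255+(v-422)/4-.37,z)
print('side cup',S(502,462,.030),'side shank x13..',S(376,500,.013))
x=(sh-cup)[:2]/np.linalg.norm((sh-cup)[:2]);print('scoop origin',cup[:2]+.067*x)
# caddy
a,b=B(583,195,.057),B(600,365,.057);d=(a-b)[:2]
tip=B(603,384,.057);print('loop yaw',np.degrees(np.arctan2(d[1],d[0])),'tip',tip,'a',a)
for p in((515,62),(612,54),(632,190),(538,190)):print('blk',B(*p,.068))
S2=lambda u,v,z:onz(s,262+u/4-.37,180+(v-422)/4-.37,z)
print('side tip',S2(32,518,.057),S2(37,572,.007))
st=sensors.read_state();print(Ro.from_rotvec(st['orientation']).as_matrix().round(3))
E
```

```text
cup [ 0.59094256 -0.222996    0.03      ] shank x13 [ 0.51118578 -0.20255474  0.013     ] bend [ 0.45877582 -0.17767703  0.01      ] [ 0.45648229 -0.20311721  0.01      ]
dist cup-shank (80) 0.082334614381525 cup-bend 0.1372413104716253 (136.5)
yaw 165.62480593757502
yaw 166.25921806819107
side cup [ 0.59086871 -0.22375984  0.03      ] side shank x13.. [ 0.50599833 -0.21136236  0.013     ]
scoop origin [ 0.52604028 -0.20636187]
loop yaw 6.087866454630369 tip [0.53024592 0.05522959 0.057     ] a [0.61220448 0.06444172 0.057     ]
blk [0.66828726 0.09317429 0.068     ]
blk [0.67184552 0.05156642 0.068     ]
blk [0.61259381 0.04262549 0.068     ]
blk [0.6125901  0.08275813 0.068     ]
side tip [0.53677889 0.0554267  0.057     ] [0.53820715 0.05242257 0.007     ]
[[-0.933  0.361 -0.001]
 [ 0.361  0.933 -0.001]
 [ 0.    -0.002 -1.   ]]
```

```bash
python3 -m inch '0.06,-0.0333,-0.0354,0,0
0.06,-0.0333,-0.0354,0,0
0.06,-0.0333,-0.0354,0,0
0.06,-0.0333,-0.0354,0,0
0.06,-0.0333,-0.0354,0,0
0.06,-0.0333,-0.0354,0,0
0.06,-0.0333,-0.0354,0,0
0.06,-0.0333,-0.0354,0,0
0.06,-0.0333,-0.0354,0,0
0.06,-0.0333,-0.0354,0,0
0.06,-0.0333,-0.0354,0,0
0.06,-0.0333,-0.0354,0,0
0.06,-0.0333,-0.0354,0,0
0.06,-0.0333,-0.0354,0,0
0.06,-0.0333,-0.0354,0,0
0.06,-0.0333,-0.0354,0,0
0.06,-0.0333,-0.0354,0,0' 35
python3 -m inch '0.05,0,0,0,0.15
0.05,0,0,0,0.15
0.05,0,0,0,0.15
0.05,0,0,0,0.15
0.05,0,0,0,0.15
0.05,0,0,0,0.15
0.05,0,0,0,0.15
0.05,0,0,0,0.15
0.05,0,0,0,0.15
0.05,0,0,0,0.15
0.05,0,0,0,0.15
0.05,0,0,0,0.15
0.05,0,0,0,0.15
0.05,0,0,0,0.15
0.05,0,0,0,0.15
0.05,0,0,0,0.15
0.05,0,0,0,0.15
0.05,0,0,0,0.15
0.05,0,0,0,0.15
0.05,0,0,0,0.15'
cat >> h.py <<'E'
from scipy.spatial.transform import Rotation as Ro
def togo(x,y,z,yaw):
    "tool-axes shift and turn to reach TCP x,y,z with tool-x yaw (deg)"
    s=sensors.read_state();M=Ro.from_rotvec(s['orientation']).as_matrix()
    y0=np.degrees(np.arctan2(M[1,0],M[0,0]))
    print('t',s['t'],'pos',s['tool_pos'].round(4),'yaw',y0.round(2),'F',s['force'].round(2),'open',round(s['opening'],4))
    print('shift',(M.T@(np.array([x,y,z])-s['tool_pos'])).round(4),'turn',np.radians(-((yaw-y0+180)%360-180)).round(4))
E
python3 - <<'E'
from h import *
togo(.526,-.2064,.016,-14)
w=read_camera('wrist');cv2.imwrite('pics/w1.png',w['image'][:,:,::-1]);np.save('w1.npy',w,allow_pickle=True)
E
```

```text
t: 1.8
tool_pos: [0.5276, -0.2078, 0.2321]
orientation: [-0.577, -3.088, -0.0]
force: [0.7, 0.9, -0.3]
opening: 0.0598
gripper_force: 0.0
t: 3.8
tool_pos: [0.5271, -0.2056, 0.2321]
orientation: [-3.12, 0.366, 0.002]
force: [-0.6, 0.2, 0.4]
opening: 0.05
gripper_force: 0.0
t 3.8 pos [ 0.5271 -0.2056  0.2321] yaw -13.37 F [-0.59  0.24  0.41] open 0.05
shift [-0.0006  0.0011  0.2161] turn 0.0109
```

View pics/w1.png

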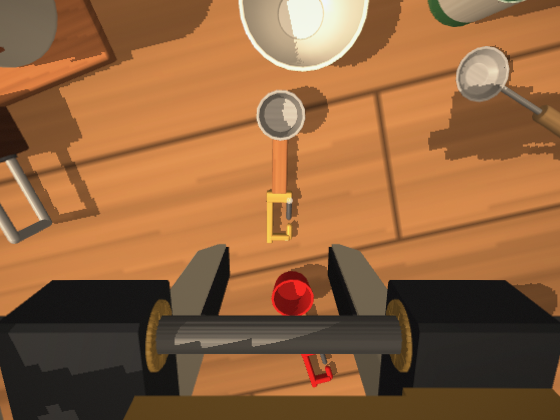

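Wrist view: cup rim at (281,115), hook shank edge at (279,196), bend bottom at (280,241), loop corner at about (47,228). I cross-check these against the top view.

```bash
python3 - <<'E'
from h import *
w=np.load('w1.npy',allow_pickle=True).item()
cup=onz(w,281,115,.03);sh=onz(w,279,195,.013);b=onz(w,280,241,.01)
print(cup,sh,b)
for q in(sh,b):
    d=(q-cup)[:2];print(np.degrees(np.arctan2(d[1],d[0])),np.linalg.norm(d))
d=(b-cup)[:2];print('o',cup[:2]+.067*d/np.linalg.norm(d), 'loop corner top/bottom',onz(w,48,224,.057),onz(w,14,240,.007))
print(onz(w,13,163,.057))
E
```

```text
[ 0.59196143 -0.22259181  0.03      ] [ 0.5111115  -0.20157843  0.013     ] [ 0.45837002 -0.19030687  0.01      ]
165.4308307505858 0.0835360593151627
166.41386863620482 0.1374371947709102
o [ 0.52683623 -0.20685305] loop corner top/bottom [0.54486774 0.01940575 0.057     ] [0.52727992 0.10110971 0.007     ]
[0.60729234 0.02674068 0.057     ]
```

```bash
python3 -m inch '0.05,0,0,0.05,0.01
0.05,0,0.001,0.05,0
0.05,0,0,0.05,0
0.05,0,0,0.04,0
0.05,0,0,0.015,0
0.05,0,0,0,0'
```

```text
t: 4.45
tool_pos: [0.525, -0.2057, 0.0251]
orientation: [-3.118, 0.369, 0.008]
force: [1.3, -0.9, 0.5]
opening: 0.0497
gripper_force: 0.0
```

```bash
python3 -m inch '0.05,-0.001,0.0005,0.009,0
0.05,0,0,0,0
0.0,0,0,0,0
0.0,0,0,0,0
0.0,0,0,0,0
0.0,0,0,0,0
0.0,0,0,0,0
0.0,0,0,0,0' 35; python3 - <<'E'
from h import *
w=np.load('w1.npy',allow_pickle=True).item()
print('upper',onz(w,14,240,.057),'lower',onz(w,48,224,.007),onz(w,13,163,.007))
togo(.53,-.08,.25,97.5)
E
```

```text
t: 5.25
tool_pos: [0.5262, -0.207, 0.0189]
orientation: [3.119, -0.372, 0.0]
force: [-1.0, 0.1, 3.4]
opening: 0.0158
gripper_force: 35.0
upper [0.53709034 0.05808041 0.057     ] lower [0.53625    0.05650426 0.007     ] [0.60824746 0.06496401 0.007     ]
t 5.25 pos [ 0.5262 -0.207   0.0189] yaw -13.59 F [-1.04  0.12  3.36] open 0.0158
shift [-0.0261 -0.1243 -0.2311] turn -1.9389
```

```bash
python3 -m inch '0.0,0,0,-0.02,0
0.0,0,0,-0.05,0
0.0,0,0,-0.05,0
0,0,0,-0.05,-0.12
0,0,0,0,-0.12
0,0,0,0,-0.12
0,0,0,0,-0.12
0,0,0,0,-0.12
0,0,0,0,-0.12
0,0,0,0,-0.12
0,0,0,0,-0.12
0,0,0,0,-0.12
0,0,0,0,-0.12
0,0,0,0,-0.12
0,0,0,0,-0.12
0,0,0,0,-0.12
0,0,0,0,-0.12
0,0,0,0,-0.12
0,0,0,0,-0.13
0,0,0,0,0'; python3 - <<'E'
from h import *
togo(.4993,.0924,.043,97)
E
```

```text
t: 7.25
tool_pos: [0.5257, -0.2068, 0.1881]
orientation: [-2.079, -2.354, 0.001]
force: [0.5, 0.1, -1.0]
opening: 0.0154
gripper_force: 35.0
t 7.25 pos [ 0.5257 -0.2068  0.1881] yaw 97.11 F [ 0.46  0.05 -1.05] open 0.0154
shift [0.3001 0.011  0.1452] turn 0.0019
```

```bash
python3 -m inch '0,0.05,0,0,0
0,0.05,0,0,0
0,0.05,0,0,0
0,0.05,0,0,0
0,0.05,0,0,0
0,0.05,-0.004,0,0
0,0,-0.005,0.04,0
0,0,0,0.04,0
0,0,0,0.04,0
0,0,0,0.025,0
0,0,0,0,0
0,0,0,0,0'; python3 - <<'E'
from h import *
togo(.4993,.0924,.043,97)
ims=[]
for n in('top','side','wrist'):
    c=read_camera(n);np.save(n+'2.npy',c,allow_pickle=True);ims.append(c['image'])
f=lambda im,x,y,w,h,k:cv2.resize(im[y:y+h,x:x+w,::-1],(w*k,h*k),interpolation=cv2.INTER_CUBIC)
im=np.zeros((600,800,3),np.uint8)
im[:300,:400]=f(ims[0],180,170,100,75,4);im[:300,400:]=f(ims[1],230,160,100,75,4)
im[300:,:400]=cv2.resize(ims[2][:,:,::-1],(400,300))
cv2.imwrite('pics/pre.png',im)
E
```

```text
t: 8.45
tool_pos: [0.4805, 0.0895, 0.0439]
orientation: [-2.084, -2.35, 0.001]
force: [0.1, -0.3, -1.2]
opening: 0.0157
gripper_force: 35.0
t 8.45 pos [0.4805 0.0895 0.0439] yaw 96.86 F [ 0.08 -0.34 -1.2 ] open 0.0157
shift [0.0006 0.019  0.0009] turn -0.0024
```

View pics/pre.png

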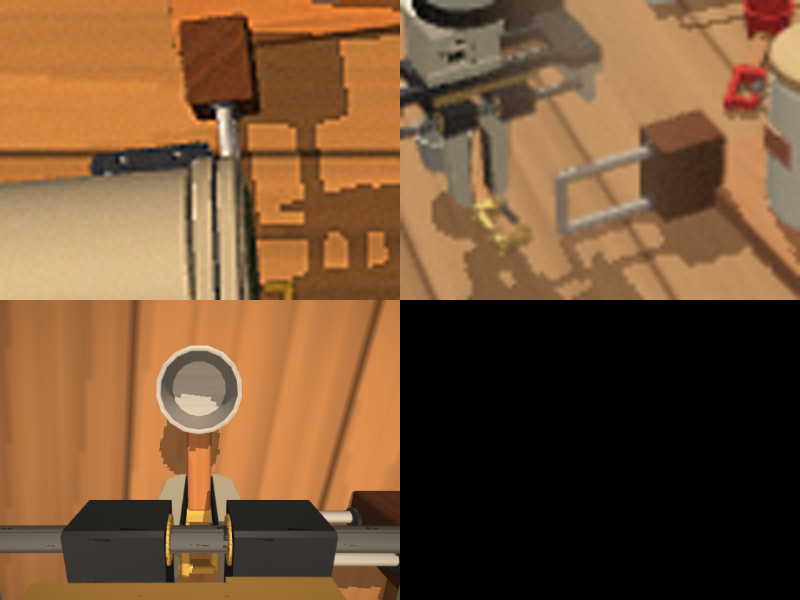

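Pre-position: the hook's bend is at about side pixel (260,220), the bar middle at about (270.5,210), and the hook's mouth faces the bar. Now a numeric check of hook against bar.

```bash
python3 - <<'E'
from h import *
s=np.load('side2.npy',allow_pickle=True).item()
hsv=cv2.cvtColor(s['image'],cv2.COLOR_RGB2HSV)
m=cv2.inRange(hsv,(20,110,80),(36,255,255));m[:195]=0;m[235:]=0;m[:,:240]=0;m[:,275:]=0
ys,xs=np.nonzero(m);print(len(xs))
sx=np.array([.122,-.993]);sy=np.array([.993,.122]);o=np.array([.4805,.0895])
P=np.array([onz(s,x,y,.032)[:2]-o for x,y in zip(xs,ys)])
print('x range',(P@sx).min(),(P@sx).max(),'y range',(P@sy).min(),(P@sy).max())
D=np.array([dep(s,x,y) for x,y in zip(xs,ys)]);q=D[:,:2]-o
for r in sorted(zip((q@sx).round(3),(q@sy).round(3),D[:,2].round(3)))[::8]:print(r)
for v in(203,207,211,215):
    row=s['image'][v,262:280].astype(int);print(v,row.mean(1).astype(int))
    p=onz(s,270.2,v,.032);print('bar?',p,(p[:2]-o)@sx,(p[:2]-o)@sy)
E
```

```text
28
x range 0.010698364571067884 0.07784514405205614 y range -0.015886827436200245 0.0039243554346425295
(np.float64(0.016), np.float64(-0.004), np.float64(0.037))
(np.float64(0.024), np.float64(-0.015), np.float64(0.033))
(np.float64(0.037), np.float64(-0.014), np.float64(0.034))
(np.float64(0.059), np.float64(-0.013), np.float64(0.034))
203 [143 145 145 143 139 136 134 140 170 156 145 131 122 118 113 108 107 100]
bar? [0.54995506 0.091606   0.032     ] 0.006382260906406196 0.06922580835912165
207 [130 140 144 145 142 139 126 106 103 111 139 139 142 140 140 132 133 131]
bar? [0.54309676 0.07119263 0.032     ] 0.025816018946375172 0.059925086068920004
211 [132 132 131 138 142 146 139 105 106 109 130 138 141 141 142 142 140 137]
bar? [0.53640316 0.0512718  0.032     ] 0.04478078726916274 0.05084799313912164
215 [138 135 132 132 129 133 135 112 108 115 148 165 172 152 143 129 121 119]
bar? [0.52986794 0.03182464 0.032     ] 0.06329451714684263 0.04198596794252048
```

```bash
python3 -m inch '0,0,0.01,0,0
0,0,0.01,0,0
0,0,0.008,0,0
0,0,0,0,0'; for i in 1; do python3 -m inch '0,0,0.002,0,0
0,0,0.002,0,0
0,0,0.002,0,0
0,0,0,0,0'; done; python3 -m inch '0,0,0.002,0,0
0,0,0.002,0,0
0,0,0,0,0'; python3 -m inch '0,0,0.002,0,0
0,0,0.002,0,0
0,0,0,0,0'
```

```text
t: 9.0
tool_pos: [0.5101, 0.0931, 0.0442]
orientation: [2.081, 2.352, 0.002]
force: [0.4, 0.5, -2.2]
opening: 0.0155
gripper_force: 35.0
t: 9.4
tool_pos: [0.5145, 0.0937, 0.0436]
orientation: [2.082, 2.353, -0.0]
force: [-0.6, -0.5, -1.6]
opening: 0.0156
gripper_force: 35.0
t: 9.7
tool_pos: [0.518, 0.0943, 0.0434]
orientation: [-2.081, -2.352, 0.001]
force: [-3.0, 0.5, -0.9]
opening: 0.0151
gripper_force: 35.0
t: 10.0
tool_pos: [0.5222, 0.0946, 0.0435]
orientation: [-2.082, -2.352, 0.001]
force: [-3.1, 0.3, -1.0]
opening: 0.0156
gripper_force: 35.0
```

```bash
python3 -m inch '0,0,0.002,0,0
0,0,0.002,0,0
0,0,0,0,0'; python3 -m inch '0,0,0.002,0,0
0,0,0.001,0,0
0,0,0,0,0'; python3 -m inch '0,0,0.001,0,0
0,0,0.001,0,0
0,0,0,0,0'
```

```text
t: 10.3
tool_pos: [0.5263, 0.0952, 0.0435]
orientation: [-2.082, -2.352, 0.0]
force: [-2.6, 1.2, -2.0]
opening: 0.0157
gripper_force: 35.0
t: 10.6
tool_pos: [0.5294, 0.0957, 0.0436]
orientation: [-2.082, -2.353, -0.0]
force: [-3.7, 0.1, -2.1]
opening: 0.0155
gripper_force: 35.0
t: 10.9
tool_pos: [0.5315, 0.0959, 0.0437]
orientation: [2.082, 2.353, 0.001]
force: [-4.2, 1.4, -1.9]
opening: 0.0151
gripper_force: 35.0
```

```bash
python3 -m inch '0,0,0.001,0,0
0,0,0,0,0'; python3 -m inch '0,0,0.001,0,0
0,0,0,0,0';  python3 -m inch '0,0,0.001,0,0
0,0,0,0,0'
```

```text
t: 11.1
tool_pos: [0.5324, 0.096, 0.0437]
orientation: [2.082, 2.353, 0.001]
force: [-3.1, 2.1, -2.2]
opening: 0.0159
gripper_force: 35.0
t: 11.3
tool_pos: [0.5334, 0.0961, 0.0437]
orientation: [2.082, 2.353, 0.0]
force: [-3.1, 1.5, -2.2]
opening: 0.0157
gripper_force: 35.0
t: 11.5
tool_pos: [0.5345, 0.0962, 0.0437]
orientation: [2.082, 2.353, 0.001]
force: [-3.7, 2.1, -2.4]
opening: 0.0153
gripper_force: 35.0
```

```bash
python3 -m inch '0,0,0.001,0,0
0,0,0,0,0'; python3 -m inch '0,0,0.001,0,0
0,0,0,0,0'
```

```text
t: 11.7
tool_pos: [0.5355, 0.0963, 0.0437]
orientation: [2.082, 2.353, 0.001]
force: [-3.3, 2.2, -1.8]
opening: 0.0154
gripper_force: 35.0
t: 11.9
tool_pos: [0.536, 0.0964, 0.0435]
orientation: [-2.082, -2.352, 0.001]
force: [-4.9, 1.9, -0.9]
opening: 0.0157
gripper_force: 35.1
```

Firm contact at the spine. I ease off to mid-room and then draw back along scoop -x (tool +x).

```bash
python3 -m inch '0,0,-0.0015,0,0
0,0,-0.001,0,0
0,0,0,0,0'; python3 -m inch '0,0.002,0,0,0
0,0.002,0,0,0
0,0.002,0,0,0
0,0,0,0,0'; python3 -m inch '0,0.002,0,0,0
0,0.002,0,0,0
0,0,0,0,0';python3 -m inch '0,0.002,0,0,0
0,0.001,0,0,0
0,0,0,0,0'
```

```text
t: 12.2
tool_pos: [0.5342, 0.0965, 0.0441]
orientation: [2.081, 2.352, 0.002]
force: [-1.9, 3.9, -0.9]
opening: 0.0157
gripper_force: 35.0
t: 12.6
tool_pos: [0.5332, 0.1025, 0.0437]
orientation: [2.082, 2.353, 0.001]
force: [-1.8, 3.6, -2.9]
opening: 0.0152
gripper_force: 35.0
t: 12.9
tool_pos: [0.5331, 0.1059, 0.044]
orientation: [2.081, 2.352, 0.001]
force: [-0.6, -0.8, -2.1]
opening: 0.0156
gripper_force: 35.0
t: 13.2
tool_pos: [0.5323, 0.109, 0.0437]
orientation: [2.082, 2.353, 0.0]
force: [-0.3, 0.4, -1.4]
opening: 0.0151
gripper_force: 35.0
```

The gate force has vanished, so it snapped shut. Now the gentle tug.

```bash
python3 -m inch '0,0,-0.002,0,0
0,0,-0.002,0,0
0,0,-0.002,0,0
0,0,0,0,0'; python3 -m inch '0,0,-0.002,0,0
0,0,-0.002,0,0
0,0,0,0,0
0,0,0,0,0'; python3 - <<'E'
from h import *
togo(.53,.1,.04,97)
s=read_camera('side')
im=cv2.resize(s['image'][160:235,230:330,::-1],(800,600),interpolation=cv2.INTER_CUBIC);cv2.imwrite('pics/tug.png',im)
E
```

```text
t: 13.6
tool_pos: [0.5264, 0.1082, 0.0439]
orientation: [2.081, 2.352, 0.001]
force: [2.4, -0.9, -2.6]
opening: 0.0152
gripper_force: 35.0
t: 14.0
tool_pos: [0.5224, 0.1077, 0.0438]
orientation: [2.082, 2.352, 0.001]
force: [2.0, -0.6, -1.7]
opening: 0.0158
gripper_force: 35.0
t 14.0 pos [0.5224 0.1077 0.0438] yaw 96.99 F [ 2.01 -0.62 -1.71] open 0.0158
shift [-0.0086  0.0066  0.0038] turn -0.0002
```

View pics/tug.png

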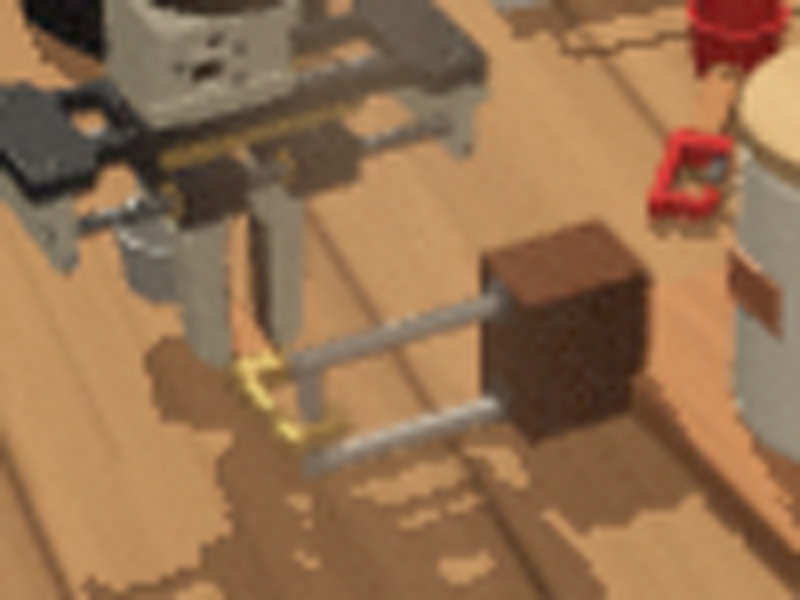

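The bar at crop (308,390) is inside the brass hook. The loop corner has shifted outwards by about 1.5 px, so the loop is drawn out. I pull slightly more and hold.

```bash
python3 -m inch '0,0,-0.0015,0,0
0,0,0,0,0
0,0,0,0,0'; python3 - <<'E'
from h import *
s=read_camera('side');a=np.load('side2.npy',allow_pickle=True).item()
for n,c in(('before',a),('now',s)):
    g=c['image'].astype(int).mean(2)
    for v in(212,216,217,218):print(n,v,g[v,262:282].astype(int))
print(np.mean([sensors.read_state()['force']],0))
E
```

```text
t: 14.35
tool_pos: [0.5209, 0.1075, 0.0438]
orientation: [2.082, 2.353, 0.0]
force: [2.6, -0.3, -2.0]
opening: 0.0157
gripper_force: 35.1
before 212 [133 134 130 134 137 142 139 107 104 111 129 137 139 139 142 144 146 144
 148 146]
before 216 [134 137 134 133 130 132 132 114 108 112 139 140 127 119 117 108 106 115
 113 104]
before 217 [114 140 134 133 130 132 129 112 105 107 117 115 111 105 107  98 104 105
 105 104]
before 218 [116 138 138 132 132 128 129 119 111 103 102 113 110 103 102 101 101 107
 110 118]
now 212 [ 92 107 126 138 133 108 110 100 111 124 116 121 141 140 141 144 145 144
 148 148]
now 216 [100  99  98  92  98  96  99 100 123 135 152 139 126 118 117 108 107 116
 113 102]
now 217 [101  98  98  98 104 102 103 108 122 121 120 116 109 103 109 100 103 105
 108 103]
now 218 [100 100  99  97  95 108 106 106 112 107 103 114 111 102 102 101 102 107
 112 120]
[ 2.8037446  -0.25365169 -1.06890076]
```

```bash
python3 -m inch '0,0,-0.001,0,0
0,0,0,0,0'; python3 -m inch '0,0,-0.001,0,0
0,0,0,0,0'; python3 -m inch '0,0,-0.001,0,0
0,0,0,0,0'
```

```text
t: 14.6
tool_pos: [0.5197, 0.1074, 0.0437]
orientation: [2.082, 2.353, 0.0]
force: [3.2, 0.0, -2.3]
opening: 0.0161
gripper_force: 35.1
t: 14.8
tool_pos: [0.5187, 0.1073, 0.0436]
orientation: [2.082, 2.353, -0.0]
force: [3.6, -1.0, -1.5]
opening: 0.0152
gripper_force: 35.1
t: 15.0
tool_pos: [0.5177, 0.1072, 0.0437]
orientation: [2.082, 2.353, 0.0]
force: [4.7, -0.6, -0.8]
opening: 0.0155
gripper_force: 35.1
```

```bash
python3 -m inch '0,0,0,0,0
0,0,0,0,0
0,0,0.003,0,0
0,0,0.003,0,0
0,0,0.003,0,0
0,0,0.003,0,0
0,0,0.002,0,0
0,0,0,0,0'; python3 -m inch '0,0,0,0.003,0
0,0,0,0.003,0
0,0,0,0.002,0
0,0,0,0.001,0
0,0,0,0,0'
```

```text
t: 15.8
tool_pos: [0.5313, 0.109, 0.0432]
orientation: [-2.081, -2.352, 0.001]
force: [-0.7, 0.5, -1.6]
opening: 0.0153
gripper_force: 35.0
t: 16.3
tool_pos: [0.5314, 0.1089, 0.0344]
orientation: [-2.082, -2.352, 0.001]
force: [0.6, 0.0, -1.6]
opening: 0.0156
gripper_force: 35.0
```

```bash
python3 -m inch '0,0,0,0.002,0
0,0,0,0,0
0.02,0,0,0,0
0.025,0,0,0,0
0.035,0,0,0,0
0.04,0,0,0,0
0.04,0,0,0,0' 5; python3 - <<'E'
from h import *
s=read_camera('side');t=read_camera('wrist')
im=np.zeros((300,800,3),np.uint8);im[:,:400]=cv2.resize(s['image'][160:235,230:330,::-1],(400,300),interpolation=cv2.INTER_CUBIC);im[:,400:]=cv2.resize(t['image'][:,:,::-1],(400,300));cv2.imwrite('pics/rel.png',im)
E
```

```text
t: 17.0
tool_pos: [0.5317, 0.1089, 0.0327]
orientation: [2.082, 2.353, 0.0]
force: [0.2, 0.3, 0.5]
opening: 0.0396
gripper_force: 0.0
```

View pics/rel.png

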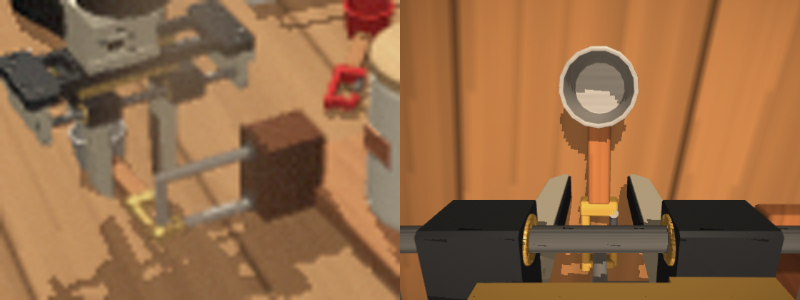

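The scoop hangs clipped on, with the bar inside the hook at side crop (160,225) and the cup end lowered. The fingers are clear on both sides, so I go straight up.

```bash
python3 -m inch '0.04,0,0,-0.01,0
0.04,0,0,-0.02,0
0.04,0,0,-0.04,0
0.04,0,0,-0.05,0
0.04,0,0,-0.05,0
0.04,-0.01,-0.03,-0.03,0
0.04,0,-0.04,0,0
0.04,0,-0.04,0,0
0.04,0,-0.04,0,0
0.04,0,0,0,0
0.04,0,0,0,0'; python3 - <<'E'
from h import *
s=read_camera('side');t=read_camera('top')
im=np.zeros((300,800,3),np.uint8);im[:,:400]=cv2.resize(s['image'][160:235,230:330,::-1],(400,300),interpolation=cv2.INTER_CUBIC);im[:,400:]=cv2.resize(t['image'][170:245,180:280,::-1],(400,300),interpolation=cv2.INTER_CUBIC);cv2.imwrite('pics/end.png',im)
E
```

```text
t: 18.2
tool_pos: [0.384, 0.0807, 0.2338]
orientation: [2.081, 2.351, 0.004]
force: [1.5, -0.5, 0.8]
opening: 0.0398
gripper_force: 0.0
```

View pics/end.png

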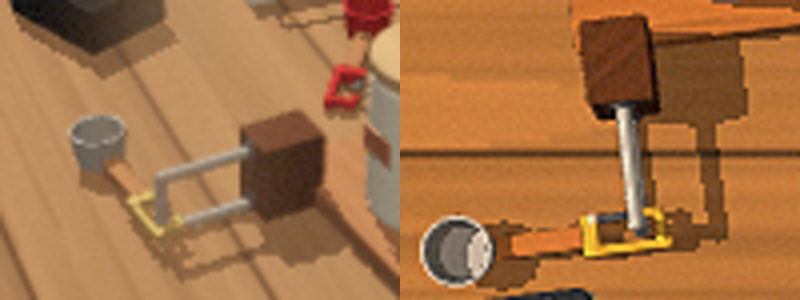

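The hook encloses the bar at top crop (638,228), the dark gate at (605,217) is shut, and the cup is resting on the counter. I hand it in.

```bash
python3 -c "
from plant import robot
print(robot.close_job())"
```

```text
the job is handed in; nothing more can be done
None
```

The scoop is clipped onto the loop's bar with the gate shut, the tug held, it is let go with its cup end on the counter, and the job is handed in at about 18 s (no verdict was returned).

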